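# Tap the boss of a block to full depth, half a turn on, a quarter back

### The job

Press the vice's clamp lever fully down so that the block is held, then take the crank's grip and work the tap clockwise to the very bottom: about half a turn on, or less if you feel it bind, then a full quarter turn back to clear it, and so on again until it stops on the bottom. Never force the crank once it binds or stops, and disturb nothing else on the bench; at the end let go, with the tap left at the bottom and the block still clamped.

Things in the scene. Friction and masses are not known exactly. Their poses are not given: they have to be found in the camera images.
- stand: Grey bench tapping stand, fixed to the bench: base plate 220 x 170 x 18 mm, a steel column at its +x end, an overhanging head (top at 173 mm) and a small vice holding an aluminium block under the vertical tap. Origin at bench height on the spindle (tap) axis; z up; the clamp lever lies on its -y side, the column on its +x side.
- axis (a point): Point on the vertical spindle axis at the top face of the crank's bar, 199 mm above the bench: the centre of the circle (radius 60 mm) on which the grip goes round.
- grip_centre (a point): Centre of the crank's upright round black grip (diameter 22 mm, 42 mm tall, its top 243 mm above the bench), 60 mm from the spindle axis, 223 mm above the bench. The grip spins freely on its own pin, so it can be held and carried round the circle without turning the hand.
- tap (a joint): Turn of the tap, rad, growing clockwise seen from above; starts between -0.2 and 0.2 (at 0, with a relaxed crank, the grip lies on the stand's +y side of the axis) and stops hard on the bottom of the hole at 5.5. It turns against a steady drag of about 0.25 N m (4 N at the grip) and stays where it is left.
- boss (a point): Mouth of the hole in the round boss (26 mm wide) on the aluminium block, 66 mm up, on the axis. Chips bind the tap hard at an unseen place between tap 2.3 and 2.9, and again 1.25 beyond that place. Turning on to within 0.35 of a binding place and then back to 1.15 or more short of it clears it; a full quarter back from the bind is enough. After two clearings it runs to the bottom.
- crank (a joint): Wind-up of the spring in the crank's head, rad: crank angle minus tap angle, positive when turned clockwise; the spring gives 4 N m per rad. About 0.06 while running forward, -0.06 while running back, 0 when relaxed. More than 0.3 (1.2 N m, 20 N at the grip) either way is overload and would snap the tap.
- clamp (a joint): Clamp lever of the vice, rad: 0 standing up (its rod 37 degrees above level), 0.62 its stop, pressed down nearly level = clamped. It is stiff (0.28 N m, about 5 N at the press spot) and stays where it is left; hinge axis along the stand's x.
- clamp_tip (a point): Round end of the clamp lever's plain steel rod (14 mm thick, 100 mm from hinge to this point; the hinge lies 75 mm from the spindle axis towards the stand's -y, 50 mm above the bench).
- press_spot (a point): Fixed point, 50 mm above the bench, 133 mm from the spindle axis towards the stand's -y, 58 mm beyond the lever's hinge: pushing straight down above it carries the lever all the way to its stop. The top of the rod there is 103 mm above the bench with the lever up and 59 mm with it down.
- oil: Small white oil bottle with a black cap, 38 mm wide, 75 mm tall, beside the stand; leave it alone. Origin under its centre.
- nut_a: Round steel nut blank, 32 mm across, 14 mm tall, lying by the stand; leave it alone. Origin under its centre.
- nut_b: The second such nut blank; leave it alone.
- vial_a: Glass vial, 22 mm wide, 45 mm tall with its cap, standing on the bench; leave it alone. Origin under its centre.
- vial_b: The second such vial; leave it alone.
- beaker: Glass beaker, 70 mm wide, 85 mm tall; leave it alone. Origin under its centre.

How it is judged (in metres and radians):
On the way, in this order (a step that is already met when the one before it is completed fails the run):
1. the clamp lever is pressed fully down (value of joint clamp above 0.53 rad), for 0.1 s.
2. the tap has been turned on about half a turn (value of joint tap above 2.2 rad), for 0.05 s.
3. the tap has been backed off a quarter turn (value of joint tap below 2.08 rad), for 0.05 s.
4. the tap has been turned on again by about half a turn (value of joint tap above 3.4 rad), for 0.05 s.
5. the tap has been backed off a quarter turn again (value of joint tap below 3.3 rad), for 0.05 s.
6. the tap has been turned on to the bottom (value of joint tap above 5.3 rad), for 0.1 s.
At the end, for the whole second after the job is handed in: The tap is at the bottom of the hole (within 0.25 rad of its stop at 5.5), at rest with the crank relaxed (wind-up under 0.1 rad), and the clamp lever is still down (above 0.52 rad, its stop being 0.62) (value of joint tap between 5.25 and 5.65 rad and value of joint clamp above 0.52 rad and value of joint crank between -0.1 and 0.1 rad and velocity of joint tap between -0.05 and 0.05 rad/s); the robot touches nothing.
It fails at once if the crank was forced: its spring wound up more than 0.3 rad (value of joint crank above 0.3 rad or value of joint crank below -0.3 rad).
It fails at once if the tap was turned with the block unclamped (value of joint clamp below 0.4 rad and value of joint tap above 0.8 rad).
It fails at once if something else on the bench was disturbed (moved over 20 mm) (distance of any of oil, nut_a, nut_b, vial_a, vial_b, beaker from where it was at the start of the episode above 0.02 m).
It also fails if it takes over 72 s, if anything falls off the work surface, if the arm or the gripper's body presses on something with over 40 N, if the wrist force passes 120 N, or if a joint passes its speed limit or range.

### The arm

A 6-joint arm with a two-finger parallel gripper is mounted at the origin on the work surface. World frame = base frame: x ahead of the robot, y to its left, z up, the work surface at z = 0. Lengths are in mm, angles in rad, forces in N, time in s.
With the tool pointing down it reaches from about 275 to 750 mm from the base axis. Payload 10.2 kg.
Tool frame: the origin (TCP) lies at the very end of the fingers, on their centre line; the grasp point (between the pads) lies ctrl.grip_depth behind it (ctrl.grip_depth is the distance from the TCP to the grasp point, in mm); z points along the fingers, y is the direction in which the jaws open and shut (so a half turn about z gives the same grasp; the last joint's range is limited). The gripper opens to 85 mm and grips with 20 to 120 N. Pads are 22 mm wide; open, the fingers measure 114 mm over their backs; the gripper's body (76 mm by 85 mm) begins 54 mm behind the grasp point. The pads swing forward as they close: fully open they stand 13 mm farther back than shut.
Start: joints at [1.001, 0.313, 1.498, -0, 1.331, -0.223], TCP at [178.455, 493.746, 197.494] pointing down, gripper open.
Joint ranges: [-2.94, 2.94], [-0.97, 2.17], [0.19, 2.56], [-1.23, 4.37], [0.02, 3.11], [-2.88, 2.88]. Speed limits (rad/s): [2.39, 2.39, 3.01, 3.14, 3.14, 3.14].

### API

Orientations are given as a unit quaternion [w, x, y, z].
In Python, from rig import telemetry, eyes, ctrl, nets gives the robot as it stands. The module is installed in compiled form; this text tells all that it offers.
- The arm moves only by the tool drive_tool, never from a script. Its argument "series" is text: rows parted by semicolons, each of 7 numbers parted by spaces: the shift along the tool's x, y, z normalised to -1 to 1, where 1 is 0.12 m, then the turn, a rotation vector about the tool's x, y, z normalised to -1 to 1, where 1 is 0.5 rad, then the opening, from 0 (shut) to 1 (fully open). In form: tx ty tz wx wy wz hand; .... A call has 1 to 20 rows; each row is the pose to reach, as a shift and turn from the pose measured when the call began, along the tool's axes at that moment; what a row does not reach only later rows make up. A row lasts 1/10 s, in which the tool goes at most 50 mm and 8.59 degrees, less where a joint would pass 70% of its speed; a pose out of reach is approached as far as the arm can. A call with a number of a shift or a turn outside -1 to 1 is refused whole. A call with a gripper value outside its range is refused whole. The fingers move at their own pace and stop on an object; "newtons" is the grip in N (left out, the last holds). Time passes only in rows, so rows that repeat a pose let the fingers close. It gives the time, the measured TCP pose, the force and the opening at its end, in the units of the state.
- telemetry.sense(): the state, without advancing time (a new reading comes with each control period).
- eyes.capture(name): name is "side" or "top"; returns a dict with "frame" (384x512x3 uint8, red, green, blue), "fx", "fy", "cx", "cy" (pixels), "view" (4x4, takes a point from world to camera coordinates). Camera axes: x right, y up, looking along -z (the intrinsics and any distortion apply to the point x, -y, -z); pixel columns grow to the right and rows downward; lengths in mm; the calibration is good to about 2 mm. A picture is of the moment at which its call begins. There is no depth.
- ctrl.finish_job(): hands the job in, once; it reports no verdict.
Trained networks look in a picture, given as the dict that the camera call returned (one of the last four; its "shot" number tells which), for a name from the list of things; names that differ only in an ending like _2 or _b are one class to them, and where a whole thing is asked for, a point or a joint stands for the part that bears it (a point fixed in the world has none). Each returns a list of dicts, best first, with "confidence" (0 to 1); they miss things now and then, are a little off and sometimes report something else, mostly with a low value. They report only what shows in the picture. A call takes as long as a camera call.
- nets.spot_in(name, picture): "rect" ([left, top, right, bottom] in pixels, round what is visible of it).
The state is a dict: "time_s": time; "joints": joint angles; "dq": joint speeds; "tau": joint torques, N m; "eef_pos": TCP position; "ee_rot": TCP orientation; "force": force on the tool from outside, world axes, zero at the start; "wrist_torque": the same for the moment, N m; "grip_width": opening from 0.0 (shut) to 1.0 (fully open).
Only numpy, scipy, OpenCV 4.12 (cv2) and the standard library are available. Lean on these libraries where they do the work, as an engineer would, in place of code of your own. Each camera call takes 0.05 s, during which the arm holds its last target. There are 200 camera calls.

## Working session

There is one attempt and no reset: what is moved stays moved. The work goes in short steps, Python scripts to look and compute and a tool call to move; the robot and the scene stay as the last step left them, time stands still between calls to the robot, and variables do not carry over. Pictures are saved under pics/ and viewed, about 8 in all and at most 12, crops included, and the job is handed in when it is done.

Besides the shell and the picture viewer there is one more tool, called after "Call:" by a JSON object that holds its "op" and its "data". drive_tool: Moves the arm, as the interface text tells. Scaled input: -1 to 1 covers 0.12 m each way for a shift and 0.5 rad each way for a turn. Its arguments: {"type":"object","properties":{"series":{"type":"string"},"newtons":{"type":"number"}},"required":["series"]}

```bash
mkdir -p pics
cat > h.py <<'E'
from rig import telemetry, eyes, ctrl, nets
import numpy as np, cv2
from scipy.spatial.transform import Rotation as R
def P(c): return c
def proj(c,p):
    v=np.array(c["view"]).reshape(4,4); q=v[:3,:3]@np.array(p,float)+v[:3,3]
    return np.array([c["fx"]*q[0]/-q[2]+c["cx"], c["fy"]*(-q[1])/-q[2]+c["cy"]])
def ray(c,uv):
    v=np.array(c["view"]).reshape(4,4)
    d=np.array([(uv[0]-c["cx"])/c["fx"],-(uv[1]-c["cy"])/c["fy"],-1.])
    return -v[:3,:3].T@v[:3,3], v[:3,:3].T@d
def atz(c,uv,z):
    o,d=ray(c,uv); return o+d*(z-o[2])/d[2]
def rot(s): q=s["ee_rot"]; return R.from_quat([q[1],q[2],q[3],q[0]])
E
python3 - <<'E'
from h import *
s=telemetry.sense(); print(s, ctrl.grip_depth)
for n in ("top","side"):
    c=eyes.capture(n); cv2.imwrite(f"pics/{n}0.png",c["frame"][:,:,::-1])
    print(n,{k:c[k] for k in c if k!="frame"})
    for k in ("stand","axis","grip_centre","clamp_tip","boss","oil","nut_a","vial_a","beaker"):
        print(k,[(np.round(r["rect"]).tolist(),round(r["confidence"],2)) for r in nets.spot_in(k,c)][:3])
E
```

```text
{'time_s': 0.0, 'joints': array([ 1.00061423e+00,  3.13464736e-01,  1.49842921e+00,  9.97858473e-06,
        1.33099116e+00, -2.23391054e-01]), 'dq': array([-0.00116847,  0.00141742,  0.0010718 , -0.00016016,  0.00107102,
       -0.00243902]), 'tau': array([-3.53105706e-04, -4.12266254e+01, -2.59739453e+01, -2.48178821e-04,
        4.16024282e-03,  4.80474071e-06]), 'eef_pos': array([178.27980024, 493.4910182 , 196.93052627]), 'ee_rot': array([-2.54207831e-04,  1.72529074e-01,  9.85004214e-01, -5.94147123e-04]), 'force': array([-0.00837795, -0.23199528,  0.19540207]), 'wrist_torque': array([-0.01360573,  0.0103202 , -0.0209543 ]), 'grip_width': 0.9984500635092882} 18.700000000000003
top {'fx': 416.6384198727363, 'fy': 416.6384198727363, 'cx': 244.5205214926111, 'cy': 189.39702421675784, 'view': array([[ 2.89369154e-03, -9.99892723e-01,  1.43585910e-02,
         4.84867750e+00],
       [ 9.90116400e-01,  4.87816063e-03,  1.40163186e-01,
        -5.36494344e+02],
       [-1.40218193e-01,  1.38110874e-02,  9.90024299e-01,
        -1.33404550e+03],
       [ 0.00000000e+00,  0.00000000e+0
[... 695 characters left out ...]
660e-01,  5.68945489e-01,  6.86544408e-01,
        -3.61883519e+02],
       [-4.19882243e-01, -5.43223416e-01,  7.27053796e-01,
        -1.19495953e+03],
       [ 0.00000000e+00,  0.00000000e+00,  0.00000000e+00,
         1.00000000e+00]]), 'shot': 2}
stand [([203.0, 132.0, 289.0, 231.0], 0.82)]
axis [([205.0, 135.0, 285.0, 230.0], 0.66)]
grip_centre [([291.0, 191.0, 300.0, 204.0], 0.2)]
clamp_tip [([260.0, 200.0, 291.0, 205.0], 0.44)]
boss [([203.0, 134.0, 287.0, 231.0], 0.95)]
oil [([192.0, 171.0, 204.0, 191.0], 0.64)]
nut_a [([211.0, 218.0, 221.0, 231.0], 0.67)]
vial_a [([275.0, 325.0, 284.0, 339.0], 0.7), ([215.0, 133.0, 242.0, 167.0], 0.58)]
beaker [([148.0, 166.0, 173.0, 199.0], 0.98)]
```

Run:
```python
import cv2,numpy as np
a=cv2.imread("pics/top0.png")[100:260,110:380]; b=cv2.imread("pics/side0.png")[110:250,130:330]
cv2.imwrite("pics/top0c.png",cv2.resize(a,None,fx=2.96,fy=2.96,interpolation=2))
cv2.imwrite("pics/side0c.png",cv2.resize(b,None,fx=4,fy=4,interpolation=2))
```

```text
(no output)
```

View pics/top0c.png

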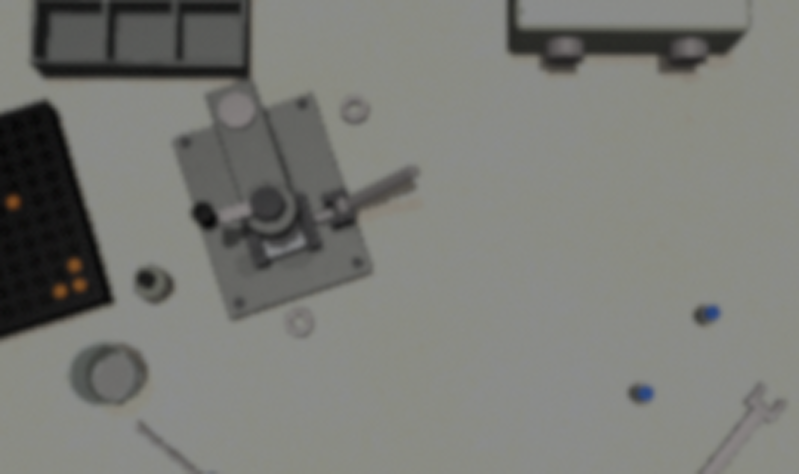

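View pics/side0c.png

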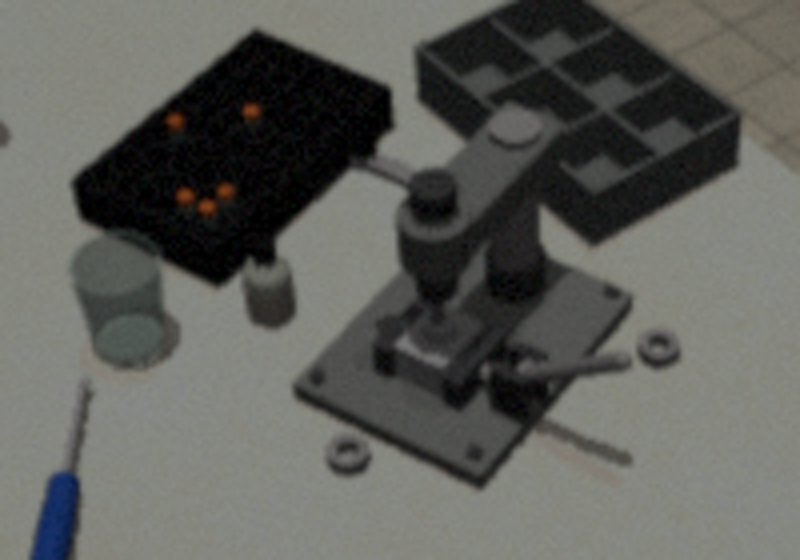

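The top view shows the stand tilted (plate corners at about (173,140), (312,95), (372,270), (233,319) in the crop), the hub cap at (268,203), the grip at (204,214) and the lever tip at (415,175). In the side view the cap is at (434,185) and the lever tip at (630,358). Next I fit the stand pose from these points.

```bash
cat > fit.py <<'E'
from h import *
from scipy.optimize import least_squares
t=eyes.capture("top"); s=eyes.capture("side")
T=lambda u,v: np.array([110+u/2.96,100+v/2.96])
S=lambda u,v: np.array([130+u/4,110+v/4])
def W(q,p): c,n=np.cos(q[2]),np.sin(q[2]); return [q[0]+c*p[0]-n*p[1],q[1]+n*p[0]+c*p[1],p[2]]
def obs(q):
    o=q[3]
    C=[(o+110,85,18),(o+110,-85,18),(o-110,-85,18),(o-110,85,18)]
    tip=(0,-75-100*np.cos(.646),50+100*np.sin(.646))
    return [(t,C[0],T(175,140)),(t,C[1],T(312,96)),(t,C[2],T(371,270)),(t,C[3],T(233,318)),
     (s,C[1],S(632,296)),(s,C[2],S(481,483)),(s,C[3],S(295,387)),(t,tip,T(412,175)),(s,tip,S(625,360)),
     (t,(60*np.sin(q[4]),60*np.cos(q[4]),243),T(203,214)),(t,(0,0,q[5]),T(269,202)),(s,(0,0,q[5]),S(434,184))]
f=lambda q: np.concatenate([proj(c,W(q,p))-m for c,p,m in obs(q)])
p0=atz(t,T(268,203),199)
r=least_squares(f,[p0[0],p0[1],.3,30,0,210],loss="soft_l1",x_scale=[10,10,.1,10,.1,10])
q=r.x
if __name__=="__main__":
    print(np.round(q,3)); print(np.round(f(q).reshape(-1,2),1).tolist())
    for n,p in dict(axis=(0,0,199),grip=(60*np.sin(q[4]),60*np.cos(q[4]),223),press=(0,-133,50),tip=(0,-155,110)).items(): print(n,np.round(W(q,p),1))
    for n,c,uv,z in (("oil",t,T(147,278),75),("beaker",t,T(113,376),40),("nutb",t,T(300,322),14),("nuta",t,T(354,110),14)):
        print(n,np.round(atz(c,uv,z)))
E
python3 fit.py
```

```text
[ 5.75354e+02  1.37390e+02  3.40000e-01  3.33800e+01 -2.00000e-03
  2.01594e+02]
[[-1.0, -0.1], [0.4, -1.2], [1.7, 0.5], [-0.2, 1.0], [0.5, -0.3], [-0.1, -0.8], [-1.5, -0.2], [0.7, -1.3], [-0.3, 0.7], [0.4, -0.1], [-0.3, -0.2], [-0.3, 0.1]]
axis [575.4 137.4 199. ]
grip [555.3 193.9 223. ]
press [619.7  12.   50. ]
tip [627.   -8.8 110. ]
oil [515. 278.  75.]
beaker [412. 318.  40.]
nutb [474. 117.  14.]
nuta [719.  58.  14.]
```

Call:
{"op": "drive_tool", "data": {"series": "-0.2 -0.2 0 0 0 0 0; -0.5 -0.5 0 0 0 0 0; -0.8 -0.8 0 0 0 0 0; -1 -1 0 0 0 0 0", "newtons": 60}}

```text
time_s: 1.5
eef_pos: [251.0, 338.0, 197.5]
ee_rot: [0.0, 0.173, 0.985, -0.0]
force: [0.2, 0.6, 0.4]
grip_width: 0.332
```

Call:
{"op": "drive_tool", "data": {"series": "-0.25 -0.25 0 0 0 0 0; -0.5 -0.5 0 0 0 0 0; -0.8 -0.8 0 0 0 0 0; -1 -1 0 0 0 0 0"}}

```text
time_s: 1.9
eef_pos: [323.7, 182.2, 197.8]
ee_rot: [0.001, 0.173, 0.985, -0.0]
force: [0.1, 0.6, 0.1]
grip_width: 0.002
```

Call:
{"op": "drive_tool", "data": {"series": "-0.25 -0.25 0 0 0 0 0; -0.5 -0.5 0 0 0 0 0; -0.8 -0.8 0 0 0 0 0; -1 -1 0 0 0 0 0; -1 -1 0 0 0 0 0"}}

```text
time_s: 2.4
eef_pos: [396.8, 25.3, 197.9]
ee_rot: [0.001, 0.176, 0.984, -0.0]
force: [-0.6, -0.3, 0.2]
grip_width: -0.004
```

Call:
{"op": "drive_tool", "data": {"series": "-0.3 0.09 0 0 0 0 0; -0.6 0.18 0.05 0 0 0 0; -0.89 0.265 0.1 0 0 0 0"}}

```text
time_s: 2.7
eef_pos: [509.3, 18.9, 186.0]
ee_rot: [0.001, 0.175, 0.984, -0.0]
force: [0.2, -0.2, -0.2]
grip_width: 0.0
```

Call:
{"op": "drive_tool", "data": {"series": "-0.3 0.09 0.1 0 0 0 0; -0.6 0.18 0.25 0 0 0 0; -0.89 0.265 0.4 0 0 0 0; -0.89 0.265 0.45 0 0 0 0"}}

```text
time_s: 3.1
eef_pos: [621.9, 12.6, 128.4]
ee_rot: [-0.001, 0.175, 0.985, -0.0]
force: [0.4, -0.0, -0.7]
grip_width: -0.002
```

Run:
```python
from h import *
s=telemetry.sense(); print(s["eef_pos"],s["force"])
a=[eyes.capture("top")["frame"][120:220,150:300,::-1],eyes.capture("side")["frame"][110:250,200:340,::-1]]
a=[cv2.resize(i,(400,int(400*i.shape[0]/i.shape[1])),interpolation=2) for i in a]
a[0]=cv2.copyMakeBorder(a[0],0,a[1].shape[0]-a[0].shape[0],0,0,0)
cv2.imwrite("pics/p1.png",np.hstack(a))
```

```text
[621.88031333  12.62200233 128.44319164] [ 0.44463856 -0.01778091 -0.73322355]
```

View pics/p1.png

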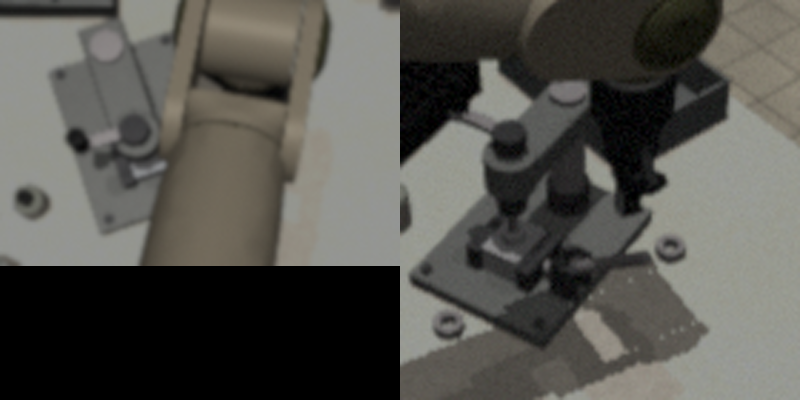

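The picture shows the closed fingertips (about (627,212)) standing above the rod, which runs from (575,262) to (650,255). The lever is still up. Now press.

Call:
{"op": "drive_tool", "data": {"series": "-0.0 0.02 0.1 0 0 0 0; 0 0.02 0.2 0 0 0 0; 0 0.02 0.26 0 0 0 0; 0 0.02 0.32 0 0 0 0; 0 0.02 0.38 0 0 0 0; 0 0.02 0.44 0 0 0 0; 0 0.02 0.49 0 0 0 0; 0 0.02 0.53 0 0 0 0; 0 0.02 0.55 0 0 0 0"}}

```text
time_s: 4.1
eef_pos: [620.9, 15.0, 64.8]
ee_rot: [0.0, 0.175, 0.985, -0.0]
force: [-0.2, 0.4, 4.0]
grip_width: -0.002
```

Call:
{"op": "drive_tool", "data": {"series": "0 0 0.01 0 0 0 0; 0 0 0.02 0 0 0 0; 0 0 0.03 0 0 0 0"}}

```text
time_s: 4.4
eef_pos: [621.2, 14.9, 61.5]
ee_rot: [0.0, 0.175, 0.985, -0.0]
force: [1.0, 0.1, 3.9]
grip_width: -0.001
```

Call:
{"op": "drive_tool", "data": {"series": "0 0 0.01 0 0 0 0; 0 0 0.02 0 0 0 0; 0 0 0.03 0 0 0 0; 0 0 0.035 0 0 0 0; 0 0 0.035 0 0 0 0"}}

```text
time_s: 4.9
eef_pos: [621.2, 14.9, 57.2]
ee_rot: [0.0, 0.175, 0.985, -0.0]
force: [1.1, 0.1, 2.4]
grip_width: 0.001
```

Call:
{"op": "drive_tool", "data": {"series": "0 0 0.015 0 0 0 0; 0 0 0.03 0 0 0 0; 0 0 0.04 0 0 0 0"}}

```text
time_s: 5.2
eef_pos: [621.2, 14.8, 52.2]
ee_rot: [0.0, 0.175, 0.985, -0.0]
force: [1.0, -0.3, 4.2]
grip_width: -0.004
```

Run:
```python
from h import *
i=eyes.capture("side")["frame"][150:230,240:340,::-1]
cv2.imwrite("pics/p2.png",cv2.resize(i,None,fx=7,fy=7,interpolation=2))
```

```text
(no output)
```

View pics/p2.png

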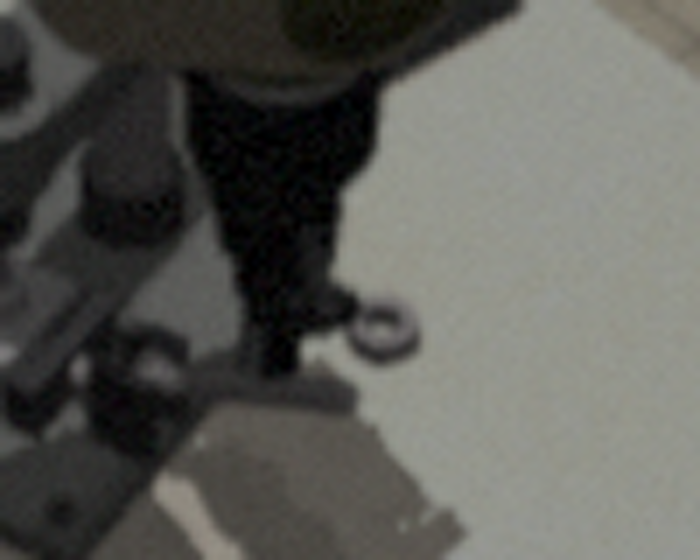

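Run:
```python
from fit import *
px=lambda c,p:np.round((proj(c,p)-[240,150])*7)
for a in (0,.4,.5,.56,.62,.7):
    b=.646-a; print(a,[px(s,W(q,(0,-75-r*np.cos(b),50+r*np.sin(b)))) for r in (58,107)])
print("tcp",px(s,telemetry.sense()["eef_pos"]))
d=telemetry.sense()["eef_pos"][:2]-q[:2]; c,n=np.cos(q[2]),np.sin(q[2]); print("local",c*d[0]+n*d[1],-n*d[0]+c*d[1])
```

```text
0 [array([247., 366.]), array([334., 353.])]
0.4 [array([267., 410.]), array([370., 437.])]
0.5 [array([269., 421.]), array([374., 456.])]
0.56 [array([270., 427.]), array([375., 468.])]
0.62 [array([270., 433.]), array([375., 479.])]
0.7 [array([269., 440.]), array([373., 492.])]
tcp [268. 426.]
local 2.3386794153747914 -130.74245801933273
```

Run:
```python
from fit import *
def draw(f,c,x0,y0,x1,y1,k,a):
    i=cv2.resize(cv2.imread(f)[y0:y1,x0:x1],None,fx=k,fy=k,interpolation=cv2.INTER_CUBIC)
    i=cv2.convertScaleAbs(i,alpha=1.6)
    for r in (0,58/np.cos(.646),100):
        u=(proj(c,W(q,(0,-75-r*np.cos(.646-a),50+r*np.sin(.646-a))))-[x0,y0]+.5)*k
        cv2.circle(i,tuple(int(v) for v in u),3,(0,0,255),-1)
    for p in [(q[3]+sx*110,sy*85,18) for sx in (1,-1) for sy in (1,-1)]+[(0,0,199),(0,60,243)]:
        u=(proj(c,W(q,p))-[x0,y0]+.5)*k; cv2.circle(i,tuple(int(v) for v in u),3,(0,255,0),1)
    return i
a=draw("pics/top0.png",t,165,125,257,211,4.3,0); b=draw("pics/side0.png",s,200,128,292,236,4.3,0)
a=cv2.copyMakeBorder(a,0,b.shape[0]-a.shape[0],0,0,0)
cv2.imwrite("pics/ov.png",np.hstack([a,b])); print(a.shape)
```

```text
(464, 396, 3)
```

View pics/ov.png

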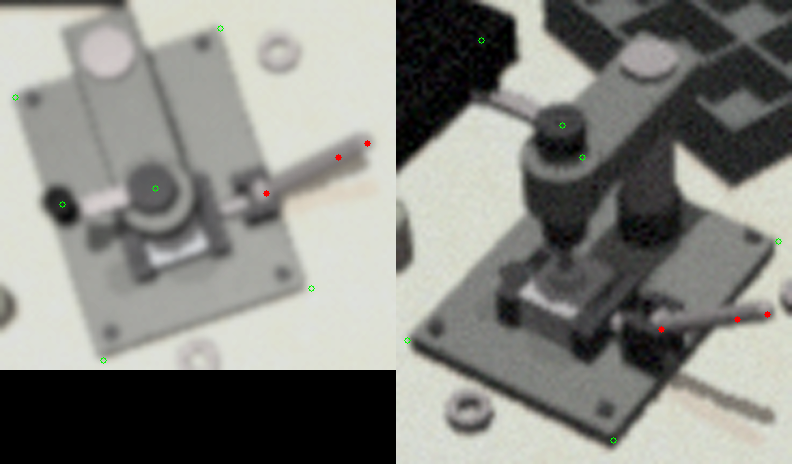

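The overlay shows that my fit put the rod too far towards +x (rod middle at about (338,165) against a predicted (338,157)). The yaw is also about 1° too big, so the fingertip slid off beside the rod. I'll refit with better pixels.

```bash
cat > fit2.py <<'E'
import fit; from fit import *
T2=lambda u,v: np.array([165+u/4.3-.4,125+v/4.3-.4]); S2=lambda u,v: np.array([200+(u-396)/4.3-.4,128+v/4.3-.4])
def obs(q):
    o=q[3]; C=[(o+110,85,18),(o+110,-85,18),(o-110,-85,18),(o-110,85,18)]
    r=lambda d:(0,-75-d*np.cos(.646),50+d*np.sin(.646))
    return [(t,C[0],T2(16,97)),(t,C[1],T2(217,29)),(t,C[2],T2(304,289)),(t,C[3],T2(103,357)),
     (s,C[1],S2(776,242)),(s,C[2],S2(615,443)),(s,C[3],S2(408,341)),(t,r(100),T2(364,151)),(s,r(100),S2(766,312)),
     (t,(60*np.sin(q[4]),60*np.cos(q[4]),243),T2(61,205)),(t,(0,0,q[5]),T2(152,187)),(s,(0,0,q[5]),S2(561,115))]
f=lambda q: np.concatenate([proj(c,W(q,p))-m for c,p,m in obs(q)])
q=least_squares(f,[570,138,.32,30,0,210],loss="soft_l1",x_scale=[10,10,.1,10,.1,10]).x
def local(p): d=np.array(p[:2])-q[:2]; c,n=np.cos(q[2]),np.sin(q[2]); return np.array([c*d[0]+n*d[1],-n*d[0]+c*d[1]])
def tool(dst): # world delta -> tool units
    st=telemetry.sense(); return np.round(rot(st).inv().apply(np.array(dst)-st["eef_pos"])/120,3)
E
python3 - <<'E'
from fit2 import *
print(np.round(q,3)); print(np.round(f(q).reshape(-1,2),1).tolist())
e=telemetry.sense()["eef_pos"]; print(e,local(e)); p=W(q,(0,-133,50)); print("press",p,"axis",W(q,(0,0,199)),"grip",W(q,(60*np.sin(q[4]),60*np.cos(q[4]),223)))
print(tool([p[0],p[1],e[2]]))
E
```

```text
[5.74194e+02 1.37842e+02 3.40000e-01 3.45280e+01 1.30000e-02 2.08287e+02]
[[-0.5, 0.0], [0.5, -0.1], [1.5, -0.1], [-0.3, 0.8], [0.3, -0.3], [-0.6, -0.9], [-0.3, -0.4], [0.5, -1.6], [-0.1, 0.7], [-0.1, 0.0], [0.3, -0.1], [-0.3, -0.0]]
[621.09793598  14.92352942  52.23086375] [   3.1765912  -131.52482355]
press [np.float64(618.5960844805844), np.float64(12.4724855107915), 50] axis [np.float64(574.1940871282535), np.float64(137.84179049061342), 199] grip [np.float64(554.8943166851283), np.float64(194.653046953067), 223]
[ 0.013 -0.026  0.   ]
```

Run:
```python
from fit2 import *
for uv in ((770,415),(685,380),(720,393)):
    p=atz(s,S2(*uv),0); u=(proj(t,p)-[165,125]+.4)*4.3; print(p,u)
im=cv2.imread("pics/top0.png")
print(im[150:172,240].tolist(), im[150:172,247].tolist())
```

```text
[637.5806914  -5.299641    0.       ] [358.75146125 159.37003586]
[612.20108796  55.43229068   0.        ] [282.04378115 190.34984707]
[623.56494538  31.19092361   0.        ] [312.72712689 176.43367731]
[[132, 140, 138], [131, 140, 138], [131, 139, 138], [131, 139, 138], [132, 140, 139], [133, 140, 138], [134, 139, 138], [133, 139, 138], [129, 135, 133], [117, 122, 121], [99, 103, 104], [89, 90, 93], [83, 84, 87], [79, 79, 82], [71, 74, 76], [72, 77, 80], [76, 82, 86], [85, 92, 95], [101, 109, 112], [116, 125, 130], [122, 132, 136], [124, 134, 138]] [[133, 140, 138], [135, 140, 138], [135, 140, 138], [137, 140, 138], [135, 138, 136], [126, 130, 129], [111, 113, 113], [97, 98, 100], [89, 89, 91], [83, 83, 86], [75, 76, 79], [71, 75, 78], [73, 79, 83], [78, 84, 88], [87, 93, 95], [107, 112, 113], [125, 130, 130], [128, 135, 136], [124, 134, 138], [123, 133, 138], [124, 134, 137], [127, 136, 137]]
```

Run:
```python
from fit2 import *
for z in (115,128.4,140,160): print(z,(proj(s,(621.9,12.6,z))-[200,110])*2.857+[400,0])
st=telemetry.sense(); print(st["force"],st["wrist_torque"],st["eef_pos"])
```

```text
115 [627.5366204 245.7477276]
128.4 [627.92435335 236.15027909]
140 [628.26448494 227.73109392]
160 [628.86092412 212.96759678]
[ 1.22807733 -0.07969359  2.09131502] [-0.08275099 -0.19236842  0.01321081] [621.11519935  14.93338338  52.24718825]
```

Run:
```python
import cv2,numpy as np
a=cv2.imread("pics/p2.png")[200:480,130:430]; b=cv2.imread("pics/p1.png")[120:290,550:720]
f=lambda i,k: cv2.resize(np.clip(255*(i/160.)**.5,0,255).astype(np.uint8),(k,k))
cv2.imwrite("pics/e.png",np.hstack([f(a,400),f(b,400)]))
```

```text
(no output)
```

View pics/e.png

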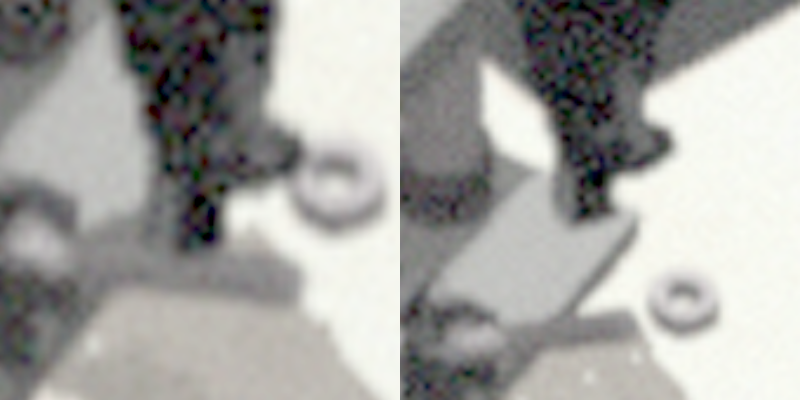

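The fingertips sit on top of the rod, and the rod has moved only about 0.2 rad. So the real fingertip ends about 30 mm above the reported TCP. The steady 4 N fits a lever still moving, so I'll press on in small steps until the force rises.

Call:
{"op": "drive_tool", "data": {"series": "0 -0.02 0.03 0 0 0 0; 0 -0.02 0.06 0 0 0 0; 0 -0.02 0.09 0 0 0 0; 0 -0.02 0.12 0 0 0 0"}}

```text
time_s: 6.15
eef_pos: [620.2, 12.4, 37.5]
ee_rot: [0.0, 0.175, 0.985, -0.0]
force: [0.8, -1.7, 4.8]
grip_width: 0.001
```

Run:
```python
from fit2 import *
c=eyes.capture("side"); i=c["frame"][150:230,240:340,::-1]; print(telemetry.sense()["force"])
i=cv2.resize(i,None,fx=6,fy=6,interpolation=2)
cv2.imwrite("pics/p3.png",np.clip(255*(i/160.)**.5,0,255).astype(np.uint8))
```

```text
[ 0.35590428 -0.57701972  1.01134394]
```

View pics/p3.png

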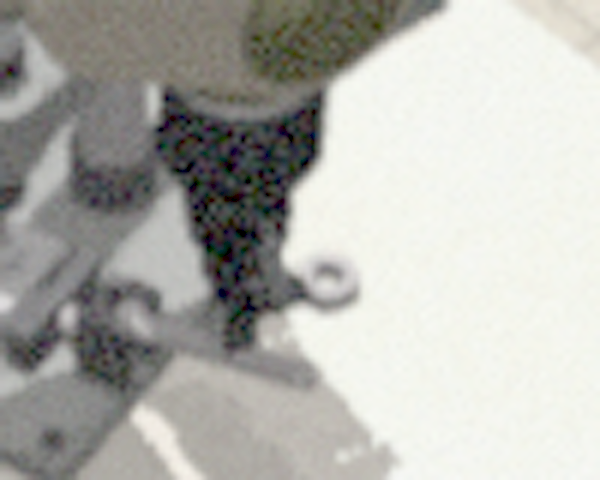

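The rod is at about 0.4 rad now (tip at (312,375)), so it is moving under the fingers. Continue.

Call:
{"op": "drive_tool", "data": {"series": "0 0 0.03 0 0 0 0; 0 0 0.06 0 0 0 0; 0 0 0.08 0 0 0 0"}}

```text
time_s: 6.6
eef_pos: [619.8, 12.6, 27.3]
ee_rot: [-0.0, 0.175, 0.985, -0.0]
force: [1.2, -3.4, 4.5]
grip_width: -0.002
```

Call:
{"op": "drive_tool", "data": {"series": "0 0 0.015 0 0 0 0; 0 0 0.03 0 0 0 0"}}

```text
time_s: 6.8
eef_pos: [620.1, 12.3, 24.6]
ee_rot: [-0.0, 0.175, 0.985, -0.0]
force: [-5.4, -2.6, 21.1]
grip_width: -0.0
```

Call:
{"op": "drive_tool", "data": {"series": "0 0 0 0 0 0 0; 0 0 -0.1 0 0 0 0; 0 0 -0.4 0 0 0 0; 0 0 -0.7 0 0 0 0; 0 0 -1 0 0 0 0"}}

```text
time_s: 7.3
eef_pos: [619.4, 13.0, 145.9]
ee_rot: [-0.001, 0.175, 0.985, -0.0]
force: [0.5, -0.1, 0.1]
grip_width: -0.004
```

Call:
{"op": "drive_tool", "data": {"series": "0 0 -0.4 0 0 0 0.5; 0 0 -0.7 0 0 0 0.5; 0 0.2 -1 0 0 0 0.5; 0.3 0.5 -1 0 0 0 0.5; 0.6 0.8 -1 0 0 0 0.5; 0.8 1 -1 0 0 0 0.5; 1 1 -1 0 0 0 0.5"}}

```text
time_s: 8.0
eef_pos: [546.8, 170.2, 265.7]
ee_rot: [-0.002, 0.173, 0.985, 0.0]
force: [0.4, -0.7, 1.7]
grip_width: 0.494
```

Run:
```python
import re
x=open("fit2.py").read().replace("T2(364,151)","T2(366,144)"); open("fit2.py","w").write(x)
from fit2 import *
g=W(q,(60*np.sin(q[4]),60*np.cos(q[4]),223)); print(np.round(q,3),np.round(f(q).reshape(-1,2),1).tolist(),g)
print(telemetry.sense()["eef_pos"],tool([g[0],g[1],215]), telemetry.sense()["grip_width"])
```

```text
[5.74776e+02 1.37874e+02 3.42000e-01 3.39190e+01 5.00000e-03 2.07829e+02] [[-0.5, 0.1], [0.4, -0.1], [1.5, -0.2], [-0.2, 0.8], [0.3, -0.3], [-0.5, -0.8], [-0.3, -0.4], [-0.0, -0.2], [0.1, 0.5], [-0.1, 0.0], [0.3, -0.2], [-0.1, 0.0]] [np.float64(554.9426798566565), np.float64(194.50127817452088), 223]
[546.03664417 169.01510267 266.68028206] [0.001 0.225 0.431] 0.49831390404677783
```

Call:
{"op": "drive_tool", "data": {"series": "0 0.1 0 0 0 0 0.5; 0 0.2 0.05 0 0 0 0.5; 0 0.225 0.1 0 0 0 0.5; 0 0.225 0.15 0 0 0 0.5; 0 0.225 0.15 0 0 0 0.5"}}

```text
time_s: 8.6
eef_pos: [555.0, 194.1, 247.0]
ee_rot: [-0.003, 0.174, 0.985, -0.0]
force: [0.2, 0.4, 1.0]
grip_width: 0.5
```

Run:
```python
from fit2 import *
st=telemetry.sense(); print(st["eef_pos"],st["grip_width"])
c=eyes.capture("side"); x0,y0,k=190,90,5
i=cv2.resize(c["frame"][y0:y0+120,x0:x0+130,::-1],None,fx=k,fy=k,interpolation=2)
i=np.clip(255*(i/160.)**.5,0,255).astype(np.uint8)
e=st["eef_pos"]
for z,col in ((e[2],(0,0,255)),(e[2]+34,(0,255,0))):
    cv2.circle(i,tuple(int(v) for v in (proj(c,(e[0],e[1],z))-[x0,y0])*k),3,col,-1)
for z in (201,243): cv2.circle(i,tuple(int(v) for v in (proj(c,(554.9,194.5,z))-[x0,y0])*k),3,(255,0,0),-1)
cv2.imwrite("pics/p4.png",i)
```

```text
[555.27603843 194.0398837  248.47366716] 0.5015594616792655
```

View pics/p4.png

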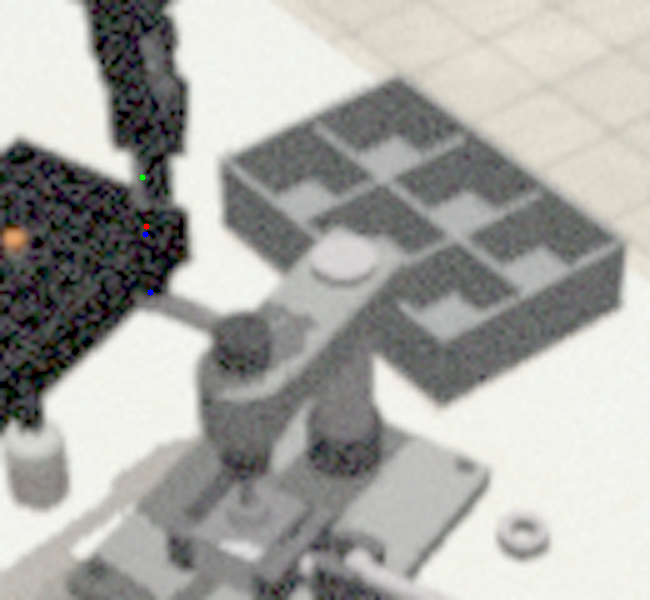

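The picture supports the fingertip being about 35 mm above the reported TCP: the near finger ends at about (165,203), and the TCP projects to (146,227). The lever lies down at (430,590). I'll go down in steps and watch the force.

Call:
{"op": "drive_tool", "data": {"series": "0 0 0.1 0 0 0 0.5; 0 0 0.2 0 0 0 0.5; 0 0 0.3 0 0 0 0.5; 0 0 0.4 0 0 0 0.5"}}

```text
time_s: 9.15
eef_pos: [554.9, 194.0, 199.3]
ee_rot: [-0.002, 0.174, 0.985, -0.0]
force: [-0.5, 0.3, 0.5]
grip_width: 0.502
```

Call:
{"op": "drive_tool", "data": {"series": "0 0 0.05 0 0 0 0.5; 0 0 0.1 0 0 0 0.5; 0 0 0.15 0 0 0 0.5; 0 0 0.2 0 0 0 0.5"}}

```text
time_s: 9.55
eef_pos: [555.0, 194.1, 175.1]
ee_rot: [-0.002, 0.174, 0.985, 0.0]
force: [0.1, -0.8, 0.1]
grip_width: 0.501
```

Run:
```python
from fit2 import *
st=telemetry.sense(); print(st["eef_pos"],st["force"])
out=[]
for n,x0,y0 in (("side",190,90),("top",150,140)):
    c=eyes.capture(n); k=5
    i=cv2.resize(c["frame"][y0:y0+80,x0:x0+80,::-1],None,fx=k,fy=k,interpolation=2)
    out.append(np.clip(255*(i/160.)**.5,0,255).astype(np.uint8))
cv2.imwrite("pics/p5.png",np.hstack(out))
```

```text
[554.55978685 193.99615754 174.54632997] [ 0.38392434 -0.04092306  0.2346193 ]
```

View pics/p5.png

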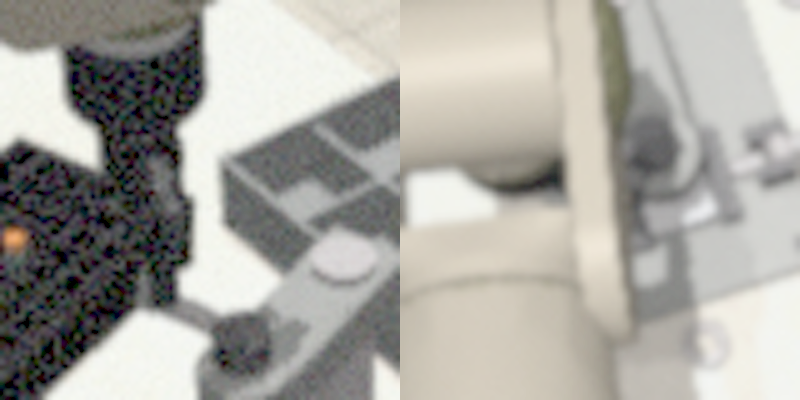

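Fingers are around the grip just above the bar, without contact. Close.

Call:
{"op": "drive_tool", "data": {"series": "0 0 0 0 0 0 0.3; 0 0 0 0 0 0 0.2; 0 0 0 0 0 0 0.1; 0 0 0 0 0 0 0; 0 0 0 0 0 0 0; 0 0 0 0 0 0 0", "newtons": 40}}

```text
time_s: 10.35
eef_pos: [555.5, 194.7, 176.3]
ee_rot: [-0.001, 0.174, 0.985, 0.001]
force: [2.6, 4.5, 2.9]
grip_width: 0.246
```

```bash
cat > st.py <<'E'
from fit2 import *
def rep(st=None):
    st=st or telemetry.sense(); e=st["eef_pos"]; l=local(e); a=np.arctan2(l[0],l[1]); F=st["force"]; Rz=np.array([[np.cos(q[2]),np.sin(q[2])],[-np.sin(q[2]),np.cos(q[2])]])@F[:2]
    rad=np.array([np.sin(a),np.cos(a)]); tan=np.array([np.cos(a),-np.sin(a)])
    print("t",round(st["time_s"],2),"r",round(float(np.hypot(*l)),1),"ang",round(float(a),3),"Frad",round(Rz@rad,1),"Ftan",round(Rz@tan,1),"Fz",round(F[2],1),"w",round(st["grip_width"],3),np.round(e,1))
    return st,a
def plan(angs,a0=None,r=60):
    "tool-unit rows for grip angles; offsets the centre by the axis only"
    st=telemetry.sense(); R_=rot(st).inv()
    for a in angs:
        w=np.array(W(q,(r*np.sin(a),r*np.cos(a),0))); d=w-st["eef_pos"]; d[2]=0
        u=R_.apply(d)/120; print("%.2f: %.3f %.3f %.3f 0 0 0 0;"%(a,*u))
E
python3 - <<'E'
from st import *
rep(); plan(np.arange(.1,1.5,.1))
E
```

```text
t 10.45 r 60.1 ang 0.015 Frad 3.4 Ftan 3.9 Fz 3.6 w 0.244 [555.5 194.8 176.3]
0.10: -0.035 0.025 -0.000 0 0 0 0;
0.20: -0.078 0.051 -0.000 0 0 0 0;
0.30: -0.123 0.072 -0.000 0 0 0 0;
0.40: -0.170 0.089 -0.000 0 0 0 0;
0.50: -0.218 0.100 -0.000 0 0 0 0;
0.60: -0.268 0.107 -0.000 0 0 0 0;
0.70: -0.318 0.109 -0.000 0 0 0 0;
0.80: -0.368 0.106 -0.001 0 0 0 0;
0.90: -0.417 0.099 -0.001 0 0 0 0;
1.00: -0.465 0.086 -0.001 0 0 0 0;
1.10: -0.512 0.068 -0.001 0 0 0 0;
1.20: -0.557 0.046 -0.001 0 0 0 0;
1.30: -0.599 0.019 -0.001 0 0 0 0;
1.40: -0.639 -0.011 -0.001 0 0 0 0;
```

Gripped (opening 20.9 mm, radius 60.1). Turn on.

Call:
{"op": "drive_tool", "data": {"series": "-0.035 0.025 0 0 0 0 0; -0.078 0.051 0 0 0 0 0; -0.123 0.072 0 0 0 0 0; -0.17 0.089 0 0 0 0 0; -0.218 0.1 0 0 0 0 0; -0.268 0.107 0 0 0 0 0; -0.318 0.109 0 0 0 0 0; -0.368 0.106 0 0 0 0 0; -0.417 0.099 0 0 0 0 0; -0.465 0.086 0 0 0 0 0"}}

```text
time_s: 11.45
eef_pos: [611.8, 187.3, 176.4]
ee_rot: [-0.001, 0.173, 0.985, 0.002]
force: [0.3, 11.6, 1.8]
grip_width: 0.248
```

Run:
```python
from st import *
rep(); plan(np.arange(1.1,2.5,.1))
```

```text
t 11.55 r 61.8 ang 0.998 Frad 9.4 Ftan -4.0 Fz 1.4 w 0.251 [612.5 186.8 176.4]
1.10: -0.043 -0.032 -0.000 0 0 0 0;
1.20: -0.088 -0.054 -0.000 0 0 0 0;
1.30: -0.130 -0.081 -0.001 0 0 0 0;
1.40: -0.170 -0.111 -0.001 0 0 0 0;
1.50: -0.206 -0.146 -0.001 0 0 0 0;
1.60: -0.239 -0.184 -0.001 0 0 0 0;
1.70: -0.267 -0.225 -0.001 0 0 0 0;
1.80: -0.292 -0.268 -0.002 0 0 0 0;
1.90: -0.312 -0.314 -0.002 0 0 0 0;
2.00: -0.327 -0.362 -0.002 0 0 0 0;
2.10: -0.337 -0.410 -0.002 0 0 0 0;
2.20: -0.343 -0.460 -0.003 0 0 0 0;
2.30: -0.343 -0.510 -0.003 0 0 0 0;
2.40: -0.339 -0.560 -0.003 0 0 0 0;
```

Call:
{"op": "drive_tool", "data": {"series": "-0.043 -0.032 0 0 0 0 0; -0.088 -0.054 0 0 0 0 0; -0.13 -0.081 0 0 0 0 0; -0.17 -0.111 0 0 0 0 0; -0.206 -0.146 0 0 0 0 0; -0.239 -0.184 0 0 0 0 0; -0.267 -0.225 0 0 0 0 0; -0.292 -0.268 0 0 0 0 0; -0.312 -0.314 0 0 0 0 0; -0.327 -0.362 0 0 0 0 0; -0.337 -0.41 0 0 0 0 0; -0.343 -0.46 0 0 0 0 0"}}

```text
time_s: 12.75
eef_pos: [634.0, 120.8, 176.3]
ee_rot: [0.002, 0.173, 0.985, 0.003]
force: [6.4, 3.9, 1.3]
grip_width: 0.245
```

Run:
```python
from st import *
rep(); plan(np.arange(2.2,2.9,.05))
```

```text
t 12.85 r 61.6 ang 2.206 Frad 6.1 Ftan -3.1 Fz 0.1 w 0.245 [633.8 120.  176.4]
2.20: 0.014 0.002 -0.000 0 0 0 0;
2.25: 0.013 -0.023 -0.000 0 0 0 0;
2.30: 0.013 -0.048 -0.000 0 0 0 0;
2.35: 0.015 -0.073 -0.000 0 0 0 0;
2.40: 0.018 -0.097 -0.001 0 0 0 0;
2.45: 0.022 -0.122 -0.001 0 0 0 0;
2.50: 0.027 -0.146 -0.001 0 0 0 0;
2.55: 0.033 -0.171 -0.001 0 0 0 0;
2.60: 0.041 -0.194 -0.001 0 0 0 0;
2.65: 0.050 -0.218 -0.001 0 0 0 0;
2.70: 0.060 -0.241 -0.001 0 0 0 0;
2.75: 0.071 -0.263 -0.002 0 0 0 0;
2.80: 0.083 -0.285 -0.002 0 0 0 0;
2.85: 0.097 -0.306 -0.002 0 0 0 0;
```

Call:
{"op": "drive_tool", "data": {"series": "0.013 -0.023 0 0 0 0 0; 0.013 -0.048 0 0 0 0 0; 0.015 -0.073 0 0 0 0 0; 0.018 -0.097 0 0 0 0 0; 0.022 -0.122 0 0 0 0 0"}}

```text
time_s: 13.35
eef_pos: [627.7, 106.9, 176.4]
ee_rot: [0.003, 0.174, 0.985, 0.003]
force: [7.1, 3.2, -1.1]
grip_width: 0.245
```

Run:
```python
from st import *
rep(); plan(np.arange(2.5,2.9,.04))
```

```text
t 13.45 r 61.3 ang 2.443 Frad 5.0 Ftan -6.4 Fz -1.2 w 0.243 [627.7 106.9 176.4]
2.50: 0.017 -0.026 -0.000 0 0 0 0;
2.54: 0.022 -0.045 -0.000 0 0 0 0;
2.58: 0.028 -0.064 -0.001 0 0 0 0;
2.62: 0.034 -0.083 -0.001 0 0 0 0;
2.66: 0.042 -0.102 -0.001 0 0 0 0;
2.70: 0.050 -0.120 -0.001 0 0 0 0;
2.74: 0.059 -0.138 -0.001 0 0 0 0;
2.78: 0.068 -0.156 -0.001 0 0 0 0;
2.82: 0.078 -0.173 -0.001 0 0 0 0;
2.86: 0.089 -0.189 -0.002 0 0 0 0;
```

Call:
{"op": "drive_tool", "data": {"series": "0.017 -0.026 0 0 0 0 0; 0.022 -0.045 0 0 0 0 0"}}

```text
time_s: 13.65
eef_pos: [625.0, 102.8, 176.4]
ee_rot: [0.005, 0.174, 0.985, 0.003]
force: [9.9, 5.8, -0.0]
grip_width: 0.246
```

Run:
```python
from st import *
rep(); plan([2.58,2.62,2.66,2.7]);print(); plan(np.arange(2.4,.9,-.1))
```

```text
t 13.75 r 61.2 ang 2.522 Frad 5.9 Ftan -10.3 Fz -1.2 w 0.241 [625.  102.8 176.4]
2.58: 0.018 -0.025 -0.000 0 0 0 0;
2.62: 0.025 -0.044 -0.001 0 0 0 0;
2.66: 0.032 -0.063 -0.001 0 0 0 0;
2.70: 0.040 -0.081 -0.001 0 0 0 0;

2.40: -0.002 0.062 0.001 0 0 0 0;
2.30: -0.006 0.112 0.001 0 0 0 0;
2.20: -0.006 0.162 0.001 0 0 0 0;
2.10: -0.000 0.212 0.002 0 0 0 0;
2.00: 0.010 0.261 0.002 0 0 0 0;
1.90: 0.026 0.308 0.002 0 0 0 0;
1.80: 0.046 0.354 0.002 0 0 0 0;
1.70: 0.070 0.398 0.003 0 0 0 0;
1.60: 0.099 0.439 0.003 0 0 0 0;
1.50: 0.132 0.476 0.003 0 0 0 0;
1.40: 0.168 0.511 0.003 0 0 0 0;
1.30: 0.207 0.541 0.003 0 0 0 0;
1.20: 0.250 0.568 0.003 0 0 0 0;
1.10: 0.295 0.590 0.002 0 0 0 0;
1.00: 0.341 0.608 0.002 0 0 0 0;
```

Bind felt (10 N at crank 2.52, so the bind is at about tap 2.37). Back off a full quarter.

Call:
{"op": "drive_tool", "data": {"series": "-0.002 0.062 0 0 0 0 0; -0.006 0.112 0 0 0 0 0; -0.006 0.162 0 0 0 0 0; 0 0.212 0 0 0 0 0; 0.01 0.261 0 0 0 0 0; 0.026 0.308 0 0 0 0 0; 0.046 0.354 0 0 0 0 0; 0.07 0.398 0 0 0 0 0; 0.099 0.439 0 0 0 0 0; 0.132 0.476 0 0 0 0 0; 0.168 0.511 0 0 0 0 0; 0.207 0.541 0 0 0 0 0; 0.25 0.568 0 0 0 0 0; 0.295 0.59 0 0 0 0 0; 0.341 0.608 0 0 0 0 0; 0.39 0.62 0 0 0 0 0; 0.44 0.626 0 0 0 0 0"}}

```text
time_s: 15.45
eef_pos: [602.8, 192.7, 176.5]
ee_rot: [0.007, 0.174, 0.985, 0.005]
force: [11.5, 9.5, -2.0]
grip_width: 0.242
```

Run:
```python
from st import *
rep(); plan(np.arange(.8,2.65,.1))
```

```text
t 15.55 r 61.6 ang 0.801 Frad 12.3 Ftan 3.2 Fz -1.9 w 0.244 [602.1 193.1 176.5]
0.80: 0.002 -0.013 -0.000 0 0 0 0;
0.90: -0.047 -0.021 0.000 0 0 0 0;
1.00: -0.096 -0.034 0.001 0 0 0 0;
1.10: -0.142 -0.052 0.001 0 0 0 0;
1.20: -0.187 -0.074 0.001 0 0 0 0;
1.30: -0.230 -0.100 0.001 0 0 0 0;
1.40: -0.269 -0.131 0.001 0 0 0 0;
1.50: -0.305 -0.165 0.001 0 0 0 0;
1.60: -0.338 -0.203 0.001 0 0 0 0;
1.70: -0.367 -0.244 0.001 0 0 0 0;
1.80: -0.391 -0.288 0.001 0 0 0 0;
1.90: -0.411 -0.333 0.000 0 0 0 0;
2.00: -0.426 -0.381 0.000 0 0 0 0;
2.10: -0.437 -0.430 -0.000 0 0 0 0;
2.20: -0.442 -0.480 -0.001 0 0 0 0;
2.30: -0.443 -0.530 -0.001 0 0 0 0;
2.40: -0.438 -0.579 -0.002 0 0 0 0;
2.50: -0.429 -0.628 -0.003 0 0 0 0;
2.60: -0.415 -0.676 -0.003 0 0 0 0;
```

Call:
{"op": "drive_tool", "data": {"series": "-0.047 -0.021 0 0 0 0 0; -0.096 -0.034 0 0 0 0 0; -0.142 -0.052 0 0 0 0 0; -0.187 -0.074 0 0 0 0 0; -0.23 -0.1 0 0 0 0 0; -0.269 -0.131 0 0 0 0 0; -0.305 -0.165 0 0 0 0 0; -0.338 -0.203 0 0 0 0 0; -0.367 -0.244 0 0 0 0 0; -0.391 -0.288 0 0 0 0 0; -0.411 -0.333 0 0 0 0 0; -0.426 -0.381 0 0 0 0 0; -0.437 -0.43 0 0 0 0 0; -0.442 -0.48 0 0 0 0 0; -0.443 -0.53 0 0 0 0 0; -0.438 -0.579 0 0 0 0 0; -0.429 -0.628 0 0 0 0 0; -0.424 -0.65 0 0 0 0 0"}}

```text
time_s: 17.35
eef_pos: [624.3, 101.6, 176.4]
ee_rot: [0.007, 0.174, 0.985, 0.004]
force: [4.4, 2.4, 2.0]
grip_width: 0.243
```

Run:
```python
from st import *
rep(); plan(np.arange(2.6,3.65,.1))
```

```text
t 17.45 r 61.4 ang 2.546 Frad 4.1 Ftan -3.6 Fz 0.7 w 0.242 [624.3 101.6 176.3]
2.60: 0.020 -0.023 -0.000 0 0 0 0;
2.70: 0.038 -0.069 -0.001 0 0 0 0;
2.80: 0.062 -0.113 -0.002 0 0 0 0;
2.90: 0.090 -0.155 -0.003 0 0 0 0;
3.00: 0.121 -0.193 -0.004 0 0 0 0;
3.10: 0.157 -0.228 -0.004 0 0 0 0;
3.20: 0.196 -0.260 -0.005 0 0 0 0;
3.30: 0.237 -0.287 -0.006 0 0 0 0;
3.40: 0.282 -0.311 -0.007 0 0 0 0;
3.50: 0.328 -0.329 -0.008 0 0 0 0;
3.60: 0.376 -0.343 -0.008 0 0 0 0;
```

Cleared (only 3.6 N at 2.55). On towards the second bind, expected near tap 3.62.

Call:
{"op": "drive_tool", "data": {"series": "0.02 -0.023 0 0 0 0 0; 0.038 -0.069 0 0 0 0 0; 0.062 -0.113 0 0 0 0 0; 0.09 -0.155 0 0 0 0 0; 0.121 -0.193 0 0 0 0 0; 0.157 -0.228 0 0 0 0 0; 0.196 -0.26 0 0 0 0 0; 0.237 -0.287 0 0 0 0 0; 0.282 -0.311 0 0 0 0 0; 0.328 -0.329 0 0 0 0 0; 0.345 -0.334 0 0 0 0 0"}}

```text
time_s: 18.55
eef_pos: [572.5, 78.8, 176.2]
ee_rot: [0.008, 0.173, 0.985, 0.005]
force: [6.1, 7.7, 4.2]
grip_width: 0.243
```

Run:
```python
from st import *
rep(); plan(np.arange(3.55,4,.04))
```

```text
t 18.65 r 59.1 ang -2.763 Frad -7.6 Ftan -4.2 Fz 4.1 w 0.244 [572.6  78.9 176.3]
3.55: 0.012 -0.012 -0.000 0 0 0 0;
3.59: 0.031 -0.017 -0.001 0 0 0 0;
3.63: 0.051 -0.021 -0.001 0 0 0 0;
3.67: 0.070 -0.025 -0.001 0 0 0 0;
3.71: 0.090 -0.028 -0.002 0 0 0 0;
3.75: 0.110 -0.030 -0.002 0 0 0 0;
3.79: 0.130 -0.031 -0.002 0 0 0 0;
3.83: 0.150 -0.032 -0.003 0 0 0 0;
3.87: 0.170 -0.031 -0.003 0 0 0 0;
3.91: 0.190 -0.030 -0.003 0 0 0 0;
3.95: 0.210 -0.028 -0.003 0 0 0 0;
3.99: 0.230 -0.025 -0.004 0 0 0 0;
```

Angle 3.52, running freely. On to 3.71.

Call:
{"op": "drive_tool", "data": {"series": "0.012 -0.012 0 0 0 0 0; 0.031 -0.017 0 0 0 0 0; 0.051 -0.021 0 0 0 0 0; 0.07 -0.025 0 0 0 0 0; 0.09 -0.028 0 0 0 0 0"}}

```text
time_s: 19.15
eef_pos: [562.7, 80.5, 176.2]
ee_rot: [0.01, 0.173, 0.985, 0.006]
force: [9.8, 10.4, -1.0]
grip_width: 0.243
```

Run:
```python
from st import *
rep(); plan(np.arange(3.75,4,.04))
```

```text
t 19.25 r 58.6 ang -2.592 Frad -12.7 Ftan -6.8 Fz -2.2 w 0.247 [562.7  80.6 176.2]
3.75: 0.028 -0.015 -0.001 0 0 0 0;
3.79: 0.048 -0.016 -0.001 0 0 0 0;
3.83: 0.068 -0.017 -0.001 0 0 0 0;
3.87: 0.088 -0.016 -0.002 0 0 0 0;
3.91: 0.107 -0.015 -0.002 0 0 0 0;
3.95: 0.127 -0.013 -0.002 0 0 0 0;
3.99: 0.147 -0.010 -0.003 0 0 0 0;
```

Call:
{"op": "drive_tool", "data": {"series": "0.028 -0.012 0 0 0 0 0; 0.043 -0.013 0 0 0 0 0"}}

```text
time_s: 19.45
eef_pos: [559.2, 81.7, 176.3]
ee_rot: [0.012, 0.173, 0.985, 0.007]
force: [12.7, 8.5, -2.2]
grip_width: 0.245
```

Run:
```python
from st import *
rep(); plan([3.78,3.82]); print(); plan(np.arange(3.65,1.9,-.1))
```

```text
t 19.55 r 58.3 ang -2.53 Frad -11.8 Ftan -9.8 Fz -3.3 w 0.247 [559.2  81.6 176.3]
3.78: 0.012 -0.015 -0.001 0 0 0 0;
3.82: 0.032 -0.015 -0.001 0 0 0 0;

3.65: -0.052 -0.007 0.001 0 0 0 0;
3.55: -0.101 0.004 0.002 0 0 0 0;
3.45: -0.148 0.021 0.003 0 0 0 0;
3.35: -0.194 0.041 0.005 0 0 0 0;
3.25: -0.237 0.067 0.006 0 0 0 0;
3.15: -0.277 0.096 0.007 0 0 0 0;
3.05: -0.314 0.130 0.009 0 0 0 0;
2.95: -0.348 0.166 0.010 0 0 0 0;
2.85: -0.378 0.207 0.011 0 0 0 0;
2.75: -0.403 0.249 0.013 0 0 0 0;
2.65: -0.425 0.295 0.014 0 0 0 0;
2.55: -0.441 0.342 0.015 0 0 0 0;
2.45: -0.453 0.390 0.016 0 0 0 0;
2.35: -0.460 0.440 0.017 0 0 0 0;
2.25: -0.462 0.490 0.018 0 0 0 0;
2.15: -0.459 0.540 0.019 0 0 0 0;
2.05: -0.451 0.589 0.020 0 0 0 0;
1.95: -0.438 0.637 0.021 0 0 0 0;
```

Second bind at about tap 3.61, as expected. Back off a full quarter.

Call:
{"op": "drive_tool", "data": {"series": "-0.052 -0.007 0 0 0 0 0; -0.101 0.004 0 0 0 0 0; -0.148 0.021 0 0 0 0 0; -0.194 0.041 0 0 0 0 0; -0.237 0.067 0.01 0 0 0 0; -0.277 0.096 0.01 0 0 0 0; -0.314 0.13 0.01 0 0 0 0; -0.348 0.166 0.01 0 0 0 0; -0.378 0.207 0.01 0 0 0 0; -0.403 0.249 0.01 0 0 0 0; -0.425 0.295 0.01 0 0 0 0; -0.441 0.342 0.015 0 0 0 0; -0.453 0.39 0.016 0 0 0 0; -0.46 0.44 0.017 0 0 0 0; -0.462 0.49 0.018 0 0 0 0; -0.459 0.54 0.019 0 0 0 0; -0.451 0.589 0.02 0 0 0 0; -0.442 0.625 0.02 0 0 0 0"}}

```text
time_s: 21.35
eef_pos: [637.2, 131.5, 176.4]
ee_rot: [0.014, 0.174, 0.985, 0.005]
force: [14.3, -7.1, -1.2]
grip_width: 0.248
```

Run:
```python
from st import *
st,_=rep(); print(st["ee_rot"],st["joints"]); plan(np.arange(2.1,3.85,.1))
```

```text
t 21.45 r 62.8 ang 2.007 Frad 15.3 Ftan 3.9 Fz -2.0 w 0.249 [637.3 132.  176.4]
[0.01464955 0.17338175 0.98472974 0.00561196] [ 0.02215593  0.5909276   1.13617434  0.00538294  1.38356553 -1.20099246]
2.10: 0.013 -0.051 -0.001 0 0 0 0;
2.20: 0.007 -0.101 -0.002 0 0 0 0;
2.30: 0.007 -0.151 -0.003 0 0 0 0;
2.40: 0.011 -0.201 -0.004 0 0 0 0;
2.50: 0.020 -0.250 -0.005 0 0 0 0;
2.60: 0.035 -0.298 -0.006 0 0 0 0;
2.70: 0.054 -0.344 -0.007 0 0 0 0;
2.80: 0.077 -0.388 -0.008 0 0 0 0;
2.90: 0.105 -0.430 -0.010 0 0 0 0;
3.00: 0.137 -0.468 -0.011 0 0 0 0;
3.10: 0.172 -0.504 -0.013 0 0 0 0;
3.20: 0.211 -0.535 -0.014 0 0 0 0;
3.30: 0.252 -0.563 -0.016 0 0 0 0;
3.40: 0.297 -0.586 -0.017 0 0 0 0;
3.50: 0.343 -0.604 -0.019 0 0 0 0;
3.60: 0.391 -0.618 -0.021 0 0 0 0;
3.70: 0.440 -0.627 -0.022 0 0 0 0;
3.80: 0.490 -0.631 -0.023 0 0 0 0;
```

Call:
{"op": "drive_tool", "data": {"series": "0.013 -0.051 0 0.01 0.01 0 0; 0.007 -0.101 0 0.01 0.02 0 0; 0.007 -0.151 0 0.02 0.03 0 0; 0.011 -0.201 0 0.02 0.04 0 0; 0.02 -0.25 0 0.03 0.05 0 0; 0.035 -0.298 -0.006 0.03 0.05 0 0; 0.054 -0.344 -0.007 0.03 0.05 0 0; 0.077 -0.388 -0.008 0.03 0.05 0 0; 0.105 -0.43 -0.01 0.03 0.05 0 0; 0.137 -0.468 -0.011 0.03 0.05 0 0; 0.172 -0.504 -0.013 0.03 0.05 0 0; 0.211 -0.535 -0.014 0.03 0.05 0 0; 0.252 -0.563 -0.016 0.03 0.05 0 0; 0.297 -0.586 -0.017 0.03 0.05 0 0; 0.343 -0.604 -0.019 0.03 0.05 0 0; 0.391 -0.618 -0.021 0.03 0.05 0 0; 0.44 -0.627 -0.022 0.03 0.05 0 0"}}

```text
time_s: 23.15
eef_pos: [563.1, 80.2, 176.3]
ee_rot: [0.002, 0.173, 0.985, 0.002]
force: [7.6, 9.1, -2.9]
grip_width: 0.243
```

Run:
```python
from st import *
st,_=rep(); print(st["ee_rot"]); plan(np.arange(3.7,5.25,.1))
```

```text
t 23.25 r 58.8 ang -2.593 Frad -8.5 Ftan -4.3 Fz -2.6 w 0.241 [562.7  80.4 176.3]
[0.00198961 0.17327798 0.98486972 0.00155617]
3.70: 0.003 -0.011 -0.000 0 0 0 0;
3.80: 0.053 -0.015 -0.000 0 0 0 0;
3.90: 0.103 -0.014 -0.000 0 0 0 0;
4.00: 0.153 -0.008 -0.001 0 0 0 0;
4.10: 0.202 0.003 -0.001 0 0 0 0;
4.20: 0.249 0.018 -0.001 0 0 0 0;
4.30: 0.295 0.039 -0.001 0 0 0 0;
4.40: 0.338 0.063 -0.001 0 0 0 0;
4.50: 0.379 0.092 -0.001 0 0 0 0;
4.60: 0.416 0.125 -0.001 0 0 0 0;
4.70: 0.451 0.162 -0.001 0 0 0 0;
4.80: 0.481 0.201 -0.001 0 0 0 0;
4.90: 0.507 0.244 -0.001 0 0 0 0;
5.00: 0.529 0.289 -0.001 0 0 0 0;
5.10: 0.546 0.336 -0.001 0 0 0 0;
5.20: 0.559 0.384 -0.000 0 0 0 0;
```

Call:
{"op": "drive_tool", "data": {"series": "0.028 -0.013 0 0 0 0 0; 0.053 -0.015 0 0 0 0 0; 0.06 -0.015 0 0 0 0 0"}}

```text
time_s: 23.55
eef_pos: [556.7, 82.2, 176.3]
ee_rot: [0.003, 0.173, 0.985, 0.003]
force: [7.9, 8.2, -3.4]
grip_width: 0.249
```

Run:
```python
from st import *
st,_=rep(); plan(np.arange(3.9,5.35,.1))
```

```text
t 23.65 r 58.6 ang -2.488 Frad -10.4 Ftan -3.9 Fz -2.6 w 0.242 [556.8  82.1 176.3]
3.90: 0.052 -0.011 -0.000 0 0 0 0;
4.00: 0.101 -0.005 -0.001 0 0 0 0;
4.10: 0.150 0.006 -0.001 0 0 0 0;
4.20: 0.198 0.021 -0.001 0 0 0 0;
4.30: 0.243 0.042 -0.001 0 0 0 0;
4.40: 0.287 0.066 -0.001 0 0 0 0;
4.50: 0.328 0.095 -0.001 0 0 0 0;
4.60: 0.365 0.128 -0.001 0 0 0 0;
4.70: 0.399 0.165 -0.001 0 0 0 0;
4.80: 0.430 0.204 -0.001 0 0 0 0;
4.90: 0.456 0.247 -0.001 0 0 0 0;
5.00: 0.478 0.292 -0.001 0 0 0 0;
5.10: 0.495 0.339 -0.001 0 0 0 0;
5.20: 0.507 0.387 -0.000 0 0 0 0;
5.30: 0.515 0.437 -0.000 0 0 0 0;
```

Cleared (3.9 N at 3.80). Run on to 5.2.

Call:
{"op": "drive_tool", "data": {"series": "0.052 -0.011 0 0 0 0 0; 0.101 -0.005 0 0 0 0 0; 0.15 0.006 0 0 0 0 0; 0.198 0.021 0 0 0 0 0; 0.243 0.042 0 0 0 0 0; 0.287 0.066 0 0 0 0 0; 0.328 0.095 0 0 0 0 0; 0.365 0.128 0 0 0 0 0; 0.399 0.165 0 0 0 0 0; 0.43 0.204 0 0 0 0 0; 0.456 0.247 0 0 0 0 0; 0.478 0.292 0 0 0 0 0; 0.495 0.339 0 0 0 0 0; 0.507 0.387 0 0 0 0 0"}}

```text
time_s: 25.05
eef_pos: [517.4, 145.1, 176.3]
ee_rot: [0.005, 0.174, 0.985, 0.002]
force: [8.4, -7.1, -2.6]
grip_width: 0.247
```

Run:
```python
from st import *
st,_=rep(); plan(np.arange(5.2,5.75,.05))
```

```text
t 25.15 r 57.9 ang -1.096 Frad -8.7 Ftan -3.5 Fz -2.0 w 0.241 [517.4 145.5 176.3]
5.20: 0.019 0.003 -0.000 0 0 0 0;
5.25: 0.023 0.027 -0.000 0 0 0 0;
5.30: 0.026 0.052 0.000 0 0 0 0;
5.35: 0.028 0.077 0.000 0 0 0 0;
5.40: 0.029 0.102 0.000 0 0 0 0;
5.45: 0.028 0.127 0.000 0 0 0 0;
5.50: 0.026 0.152 0.001 0 0 0 0;
5.55: 0.023 0.177 0.001 0 0 0 0;
5.60: 0.019 0.201 0.001 0 0 0 0;
5.65: 0.014 0.226 0.001 0 0 0 0;
5.70: 0.007 0.250 0.001 0 0 0 0;
```

Call:
{"op": "drive_tool", "data": {"series": "0.015 0.027 0 0 0 0 0; 0.018 0.052 0 0 0 0 0; 0.02 0.077 0 0 0 0 0; 0.02 0.102 0 0 0 0 0; 0.02 0.127 0 0 0 0 0; 0.018 0.152 0 0 0 0 0"}}

```text
time_s: 25.75
eef_pos: [522.1, 162.1, 176.3]
ee_rot: [0.005, 0.174, 0.985, 0.001]
force: [-1.0, -5.9, 0.3]
grip_width: 0.248
```

Run:
```python
from st import *
st,_=rep(); plan(np.arange(5.5,5.75,.03))
```

```text
t 25.85 r 58.0 ang -0.792 Frad -2.8 Ftan -4.5 Fz 0.3 w 0.247 [522.2 162.4 176.3]
5.50: 0.016 0.006 -0.000 0 0 0 0;
5.53: 0.014 0.021 -0.000 0 0 0 0;
5.56: 0.012 0.036 0.000 0 0 0 0;
5.59: 0.009 0.051 0.000 0 0 0 0;
5.62: 0.006 0.065 0.000 0 0 0 0;
5.65: 0.003 0.080 0.000 0 0 0 0;
5.68: -0.001 0.094 0.000 0 0 0 0;
5.71: -0.005 0.109 0.000 0 0 0 0;
5.74: -0.010 0.123 0.001 0 0 0 0;
```

Crank 5.49, still running. Slowly to the stop.

Call:
{"op": "drive_tool", "data": {"series": "0.01 0.021 0 0 0 0 0; 0.008 0.036 0 0 0 0 0; 0.005 0.051 0 0 0 0 0; 0.003 0.065 0 0 0 0 0"}}

```text
time_s: 26.25
eef_pos: [525.2, 168.7, 176.3]
ee_rot: [0.006, 0.174, 0.985, -0.0]
force: [2.0, -6.9, -0.2]
grip_width: 0.245
```

Run:
```python
from st import *
st,_=rep(); plan([5.53,5.56,5.6,5.64,5.68])
```

```text
t 26.35 r 58.4 ang -0.671 Frad -4.4 Ftan -3.9 Fz 0.0 w 0.244 [525.2 168.8 176.3]
5.53: 0.020 -0.038 -0.000 0 0 0 0;
5.56: 0.018 -0.023 -0.000 0 0 0 0;
5.60: 0.014 -0.003 -0.000 0 0 0 0;
5.64: 0.010 0.016 -0.000 0 0 0 0;
5.68: 0.005 0.036 0.000 0 0 0 0;
```

Call:
{"op": "drive_tool", "data": {"series": "0 0.016 0 0 0 0 0; -0.003 0.036 0 0 0 0 0; -0.004 0.04 0 0 0 0 0"}}

```text
time_s: 26.65
eef_pos: [527.4, 171.9, 176.2]
ee_rot: [0.006, 0.174, 0.985, -0.001]
force: [-3.2, -9.1, 1.7]
grip_width: 0.245
```

Run:
```python
from st import *
st,_=rep(); plan([5.55,5.6,5.64,5.68,5.72])
```

```text
t 26.75 r 58.3 ang -0.609 Frad -1.5 Ftan -9.0 Fz 1.5 w 0.246 [527.3 171.8 176.3]
5.55: 0.026 -0.057 -0.000 0 0 0 0;
5.60: 0.022 -0.033 -0.000 0 0 0 0;
5.64: 0.018 -0.013 -0.000 0 0 0 0;
5.68: 0.013 0.006 -0.000 0 0 0 0;
5.72: 0.007 0.025 -0.000 0 0 0 0;
```

The stop is felt (9 N, so wind-up about 0.135 rad with the tap at about 5.5). Relax the spring, then check.

Call:
{"op": "drive_tool", "data": {"series": "0.008 -0.025 0 0 0 0 0; 0.016 -0.05 0 0 0 0 0; 0.02 -0.062 0 0 0 0 0; 0.02 -0.062 0 0 0 0 0"}}

```text
time_s: 27.15
eef_pos: [523.4, 165.2, 176.3]
ee_rot: [0.007, 0.174, 0.985, -0.001]
force: [5.6, -3.3, -1.2]
grip_width: 0.246
```

```bash
python3 -c "
from st import *
rep()"
```

```text
t 27.25 r 58.2 ang -0.737 Frad -6.2 Ftan 0.4 Fz -0.2 w 0.246 [523.5 165.3 176.3]
```

Call:
{"op": "drive_tool", "data": {"series": "0 0 0 0 0 0 0.3; 0 0 0 0 0 0 0.4; 0 0 0 0 0 0 0.45; 0 0 0 0 0 0 0.45"}}

```text
time_s: 27.65
eef_pos: [523.3, 165.5, 176.3]
ee_rot: [0.007, 0.174, 0.985, -0.001]
force: [0.6, 0.2, 0.4]
grip_width: 0.448
```

Call:
{"op": "drive_tool", "data": {"series": "0 0 -0.05 0 0 0 0.45; 0 0 -0.15 0 0 0 0.45; 0 0 -0.3 0 0 0 0.45; 0 0 -0.5 0 0 0 0.45; 0 0 -0.8 0 0 0 0.45; 0 0 -1 0 0 0 0.45; 0 0 -1 0 0 0 0.45"}}

```text
time_s: 28.35
eef_pos: [522.7, 166.2, 300.8]
ee_rot: [0.01, 0.174, 0.985, -0.0]
force: [0.1, 0.2, 0.5]
grip_width: 0.447
```

Call:
{"op": "drive_tool", "data": {"series": "0.3 0 -0.1 0 0 0 0.45; 0.6 0.3 -0.1 0 0 0 0.45; 0.8 0.6 -0.1 0 0 0 0.45; 1 1 -0.1 0 0 0 0.45; 1 1 -0.1 0 0 0 0.45"}}

```text
time_s: 28.85
eef_pos: [449.1, 324.1, 310.3]
ee_rot: [0.01, 0.171, 0.985, 0.0]
force: [0.3, -0.4, -0.6]
grip_width: 0.449
```

Run:
```python
from fit2 import *
print(telemetry.sense()["eef_pos"],telemetry.sense()["force"])
out=[]
for n,x0,y0 in (("side",200,125),("top",160,120)):
    c=eyes.capture(n); i=cv2.resize(c["frame"][y0:y0+110,x0:x0+100,::-1],None,fx=4,fy=4,interpolation=2)
    out.append(np.clip(255*(i/160.)**.6,0,255).astype(np.uint8))
cv2.imwrite("pics/p6.png",np.hstack(out))
```

```text
[450.38909425 320.82246698 310.36695666] [-0.10663442 -1.23425108 -0.39656244]
```

View pics/p6.png

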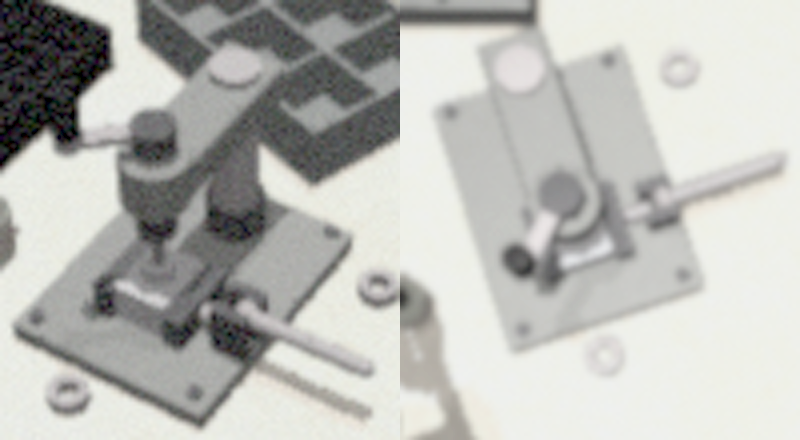

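The lever lies fully down (tip at (368,368)) and the crank grip is at about (518,260) in the top half. A numeric check of both, then hand in.

Run:
```python
from fit2 import *
g=local(atz(t,(160+118/4,120+259/4),243)); print("grip r",np.hypot(*g),"ang",np.arctan2(*g)+2*np.pi)
for a in (.45,.5,.55,.6,.62):
    b=.646-a; p=W(q,(0,-75-105*np.cos(b),50+105*np.sin(b))); print(a,(proj(s,p)-[200,125])*4,(proj(t,p)-[160,120])*4+[400,0])
ctrl.finish_job()
```

```text
grip r 60.73040435008121 ang 5.491444985036051
0.45 [369.5287652  354.21441331] [784.25977528 152.73822546]
0.5 [370.29727551 359.61351082] [785.02594372 153.74430367]
0.55 [370.73722947 364.87517254] [785.48569733 154.85513098]
0.6 [370.84991091 369.98599562] [785.64136384 156.0667167 ]
0.62 [370.80381921 371.98521142] [785.61914878 156.57863627]
the job is handed in; nothing more can be done
```

I carried out the whole sequence and handed the job in at about 29 s; no verdict was reported.

- **Clamp:** I pressed the lever until the force rose to about 21 N at its stop.
- **First bind:** I gripped the crank and turned on. It bound at about tap 2.37, with about 10 N at the grip, and I backed off a full quarter.
- **Second bind:** It bound again at about tap 3.61, and I backed off a full quarter again.
- **Bottom:** The tap then ran freely to the stop. I felt about 9 N there, relaxed the spring to about 0.4 N, opened the gripper and withdrew.

**Last checks:** In the final picture the grip is at 5.49 rad, at a radius of 60.7 mm. The lever is at about 0.58 to 0.6 rad. The arm is clear, the force reads near zero, and both nuts look undisturbed. I did not check the oil bottle, vials or beaker closely afterwards. By my force readings the wind-up peaked near 0.16 rad, against the limit of 0.3.

**What disagreed:** The real fingertips ended about 34 mm above the reported TCP. The lever was therefore only about a third of the way down when the reported TCP was already below the expected height. I found this in the pictures and corrected the press and grip heights for it. The radial force while turning reached about 15 N, because of a small tool tilt and axis error, which I partly corrected along the way.

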